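# Push a staggered stack of serving trays home on its lips

### The arm

A 6-joint arm with a two-finger parallel gripper is mounted at the origin on a cart in front of the work surface, level with it; the furniture and walls round the work are solid. World frame = base frame: x ahead of the robot, y to its left, z up, the work surface at z = 0. Lengths are in m, angles in rad, forces in N, time in s.
With the tool pointing down it reaches from about 0.35 to 0.975 m from the base axis. Payload 4.9 kg.
Tool frame: the origin (TCP) lies at the very end of the fingers, on their centre line; the grasp point (between the pads) lies manip.grip_point_offset behind it (manip.grip_point_offset is the distance from the TCP to the grasp point, in m); z points along the fingers, y is the direction in which the jaws open and shut (so a half turn about z gives the same grasp; the last joint's range is limited). The gripper opens to 85 mm and grips with 20 to 120 N. Pads are 22 mm wide; open, the fingers measure 114 mm over their backs; the gripper's body (76 mm by 85 mm) begins 54 mm behind the grasp point. The pads swing forward as they close: fully open they stand 13 mm farther back than shut.
Start: joints at [-1.36, 0.053, 1.613, -0, 1.476, -0.119], TCP at [0.202, -0.591, 0.231] pointing down, gripper open.
Joint ranges: [-3.01, 3.01], [-1.01, 2.22], [0.06, 2.58], [-1.02, 4.17], [0.09, 2.62], [-3.14, 3.14]. Speed limits (rad/s): [2.57, 2.57, 3.14, 3.14, 3.14, 3.14].

### API

Orientations are given as a unit quaternion [w, x, y, z].
In Python, from plant import status, grab_frame, camera_params, ticket, boxes_of, outline_of, manip gives the robot as it stands. The module is installed in compiled form; this text tells all that it offers.
- The arm moves only by the tool play_rows, never from a script. Its argument "deltas" is a list of rows, each a list of 2 entries, a list of its own where there are three numbers: the shift along the world's x, y, z in m, then the turn about the world's z in rad. A call has 1 to 5 rows; each row is the pose to reach, as a shift and turn from the pose commanded when the call began; what a row does not reach only later rows make up. A row lasts 1/8 s, in which the tool goes at most 62.5 mm and 10.7 degrees, less where a joint would pass 70% of its speed; a pose out of reach is approached as far as the arm can. A call with a gripper value outside its range is refused whole. "grip" is the opening, from -1 (shut) to 1 (fully open), set as the call begins (left out, the last holds). The fingers move at their own pace and stop on an object; the grip force is fixed at half the most. Time passes only in rows, so rows that repeat a pose let the fingers close. It gives the time, the measured TCP pose, the force and the opening at its end, in the units of the state.
- status.state(): the state, without advancing time (a new reading comes with each control period).
- grab_frame(name): name is "scene" or "top" or "wrist"; returns (picture, depth): 420x560x3 uint8, blue, green, red; 420x560 float32, m along the optical axis (not along the pixel's ray), 0 where there is no reading.
- camera_params(name): a dict with "mtx" (3x3 intrinsics, pixels), "world_from_camera" (4x4, takes a point from camera to world coordinates). Camera axes: x right, y up, looking along -z (the intrinsics and any distortion apply to the point x, -y, -z); pixel columns grow to the right and rows downward; lengths in m; the calibration is good to about 2 mm. A picture is of the moment at which its call begins: read the wrist's pose just before it. camera_params takes no time and is no camera call; for the wrist camera it gives the pose at the moment of the call.
- ticket.job_done(): hands the job in, once; it reports no verdict.
Trained networks look in the newest picture that a camera, given by its name, has taken for a name from the list of things; names that differ only in an ending like _2 or _b are one class to them, and where a whole thing is asked for, a point or a joint stands for the part that bears it (a point fixed in the world has none). Each returns a list of dicts, best first, with "confidence" (0 to 1); they miss things now and then, are a little off and sometimes report something else, mostly with a low value. They report only what shows in the picture. A call takes as long as a camera call. They do not tell look-alikes from the thing itself.
- boxes_of(camera, name): "box" ([left, top, right, bottom] in pixels, round what is visible of it).
- outline_of(camera, name): "region" (420x560 bool, what is visible of it) and "box" ([left, top, right, bottom] in pixels, round what is visible of it).
The state is a dict: "time": time; "joint_pos": joint angles; "joint_vel": joint speeds; "joint_efforts": joint torques, N m; "tool_pos": TCP position; "tool_rot": TCP orientation; "contact_force": force on the tool from outside, world axes, zero at the start; "ft_torque": the same for the moment, N m; "gripper_width": opening from 0.0 (shut) to 1.0 (fully open).
Only numpy, scipy, OpenCV 4.12 (cv2) and the standard library are available. Lean on these libraries where they do the work, as an engineer would, in place of code of your own. Each camera call takes 0.05 s, during which the arm holds its last target.

### The job

Finish the staggered stack of three narrow serving trays. First push the loose yellow tray to the left along the fixed blue one until the hidden catch under it rides over the blue tray's left lip, drops behind it and comes up against a firm stop; then set the white tray on the yellow one and push it to the right until its catch has dropped over the yellow tray's right lip. Push gently, by feel (under 20 N), leave the trays level and hooked, and do not disturb the other things on the worktop.

Things in the scene. Friction and masses are not known exactly. Their poses are not given: they have to be found in the camera images.
- tray_base: Blue open tray, fixed. All trays: 60 mm wide (x), 180 long (y), 33 high: 5 mm feet, then a 28 mm body with 4 mm floor, 4 mm side walls, 6 mm thick end lips, tops at one height. Stacked trays sit 28 mm apart in height, floor on walls, feet inside the tray below, 5 mm side play. Origin: centre of the underside; z up, +y along the tray to the robot's left, yaw within 9 deg of the world's.
- base_left_lip (a point): Top centre of the blue tray's left (+y) end lip, 87 mm from the tray's middle, 33 mm above the worktop: the lip that the yellow tray's catch must hook over.
- tray_mid_center (a point): Centre of the yellow tray's body, 19 mm above the underside of its feet, 14 mm below its lips; axes as the blue tray's; 0.2 to 0.35 kg. It starts on the blue tray, 6 to 16 mm right of its middle. Slid left it meets the lip with its catch 4 mm right to 18 mm left of the middle; hooked and against the stop it stands 24 to 46 mm left, differing from run to run, not told.
- mid_stripe (a point): Top centre of the yellow tray's left lip, with a brass stripe: its catch end. Under the floor, 43 to 65 mm left of the tray's middle (not told, fixed during a run), hangs the 5 mm deep catch: from left to right a 20 deg ramp 14 mm long, a 4 mm rib, a 10 mm gap for the lip (whose centre is meant here), a square 12 mm rib.
- mid_right_end (a point): Middle of the outer face of the yellow tray's right end wall, half-way up; this is where to push it left. The ramp takes about 2 to 7 N; the left end rides up 5 mm (2 deg), drops, is level again, and after up to 4 mm more the square rib is a hard stop. The first rib keeps it from sliding back more than those 4 mm. Never push it with 20 N.
- mid_right_lip (a point): Top centre of the yellow tray's right (-y) end lip, 87 mm from its middle: the lip that the white tray's catch must hook over.
- tray_top_center (a point): Centre of the white tray's body (19 mm above the underside of its feet); 0.2 to 0.35 kg; starts alone on the worktop, y along its length, within 17 deg of the world's y; grip it across its 60 mm width. Set it on the yellow tray with its middle 5 to 18 mm left of the yellow tray's; hooked and against the stop it stands 24 to 46 mm right of it (not told).
- top_stripe (a point): Top centre of the white tray's right (-y) lip, with a brass stripe: its catch end. The catch is the yellow tray's mirrored (ramp to the right), 43 to 65 mm right of the tray's middle, not told.
- top_left_wall: The white tray's left end wall, part of that tray. Origin: middle of the outer face of the white tray's left end wall, half-way up; this is where to push it right; behaves as the yellow tray does. Never push this wall with 20 N; 10 to 12 N is enough to feel the stop.
- tin: Red food tin, 75 mm across, 58 mm high, behind the trays; bystander. Origin: centre of underside.
- spice_a: Spice jar with black cap, 41 mm across, 105 mm high; bystander. Origin: centre of underside.
- spice_b: Spice jar with black cap, 41 mm across, 105 mm high; bystander. Origin: centre of underside.
- pepper_mill: Wooden pepper mill, 58 mm across, 160 mm high; bystander. Origin: centre of underside.
- candle: Tea light, 38 mm across, 15 mm high, behind the trays on the right; bystander. Origin: centre of underside.
- teaspoon: Teaspoon, 130 mm long, lying on the right; bystander. Origin: centre of underside.
- scissors: Scissors with black handles, 206 mm long, lying on the left; bystander. Origin: centre of underside.
Mind the look-alikes: they are no part of the job. Of the things shaped like the part that bears tray_top_center, the white one is meant.

How it is judged:
On the way:
1. the yellow tray is hooked over the blue tray's left lip and level, while the white tray is still away from the stack (y of tray_mid_center in the frame of tray_base between 0.0192 and 0.048 m and z of tray_mid_center in the frame of tray_base between 0.044 and 0.05 m and angle between tray_mid_center's own z axis and vertical below 0.005 rad and horizontal distance between tray_top_center and tray_mid_center above 0.12 m), for 0.2 s.
At the end, for the whole second after the job is handed in: The yellow tray lies on the blue tray, 19.2 to 48 mm to its left (so hooked), and the white tray on the yellow one, 19.2 to 48 mm to its right; both level to 0.005 rad and at stacking height to 3 mm (y of tray_mid_center in the frame of tray_base between 0.0192 and 0.048 m and z of tray_mid_center in the frame of tray_base between 0.044 and 0.05 m and angle between each of tray_mid_center, tray_top_center's own z axis and vertical below 0.005 rad and y of tray_top_center in the frame of tray_mid_center between -0.048 and -0.0192 m and z of tray_top_center in the frame of tray_mid_center between 0.025 and 0.031 m); the robot touches nothing.
It fails at once if the yellow tray is pushed with more than 25 N (contact force between the fingers and tray_mid above 25 N).
It fails at once if the white tray's left end wall is pushed with more than 25 N (contact force between the fingers and top_left_wall above 25 N).
It fails at once if a bystander is moved by more than 20 mm (distance of any of tin, spice_a, spice_b, pepper_mill, candle, teaspoon, scissors from where it was at the start of the episode above 0.02 m).
It also fails if it takes over 70 s, if anything falls off the work surface, if the arm or the gripper's body presses on something with over 40 N, if the wrist force passes 120 N, or if a joint passes its speed limit or range.

## Working session

There is one attempt and no reset: what is moved stays moved. The work goes in short steps, Python scripts to look and compute and a tool call to move; the robot and the scene stay as the last step left them, time stands still between calls to the robot, and variables do not carry over. Pictures are saved under pics/ and viewed, and the job is handed in when it is done.

Besides the shell and the picture viewer there is one more tool, called after "Request:" as name([rows], argument=value, ...), one row to a line, values as JSON. play_rows: Moves the arm, as the interface text tells. Its arguments: {"type":"object","properties":{"deltas":{"type":"array"},"grip":{"type":"number"}},"required":["deltas"]}

```bash
mkdir -p pics; python3 - <<'E'
from plant import *
import cv2,json
s=status.state();print(s)
print([a for a in dir(manip) if a[0]!='_'], manip.grip_point_offset)
for n in ("scene","top"):
    p,d=grab_frame(n);cv2.imwrite(f"pics/{n}0.png",p)
    import numpy as np
    np.savez(f"{n}0.npz",p=p,d=d)
    c=camera_params(n);print(n,c)
E
```

```text
{'time': 0.0, 'joint_pos': array([-1.35997523e+00,  5.33817162e-02,  1.61430684e+00,  4.33660268e-07,
        1.47599479e+00, -1.19014763e-01]), 'joint_vel': array([ 0.00024783, -0.0009838 , -0.00021533,  0.00101627,  0.00237551,
       -0.00128721]), 'joint_efforts': array([-9.90602825e-05, -3.93684483e+01, -3.70180428e+01, -1.92738248e-04,
        7.05634229e-03,  7.72820794e-07]), 'tool_pos': array([ 0.20228941, -0.59069472,  0.23003994]), 'tool_rot': array([-1.04425495e-03,  9.86431296e-01,  1.64171267e-01, -4.77522445e-05]), 'contact_force': array([ 0.30249366, -0.08761909, -0.52712689]), 'ft_torque': array([-0.03374532,  0.01562577,  0.03277004]), 'gripper_width': 1.0000499244257492}
['IKError', 'grip_point_offset'] 0.0187
scene {'mtx': array([[533.62256215,   0.        , 270.81773592],
       [  0.        , 533.62256215, 203.76274378],
       [  0.        ,   0.        ,   1.        ]]), 'world_from_camera': array([[ 0.38639907,  0.50621826, -0.77099859, -0.89650032],
       [-0.92205688,  0.19160588, -0.33630091, -0.491655  ],
       [-0.0225138 ,  0.84085091,  0.54079837,  1.01659409],
       [ 0.        ,  0.        ,  0.        ,  1.        ]])}
top {'mtx': array([[476.68581928,   0.        , 276.32815383],
       [  0.        , 476.68581928, 213.71898404],
       [  0.        ,   0.        ,   1.        ]]), 'world_from_camera': array([[ 0.32747189,  0.90844715, -0.25978054,  0.08224921],
       [-0.94483459,  0.31279014, -0.09721075, -0.02458723],
       [-0.00705403,  0.27728343,  0.96076227,  1.53916952],
       [ 0.        ,  0.        ,  0.        ,  1.        ]])}
```

View pics/scene0.png

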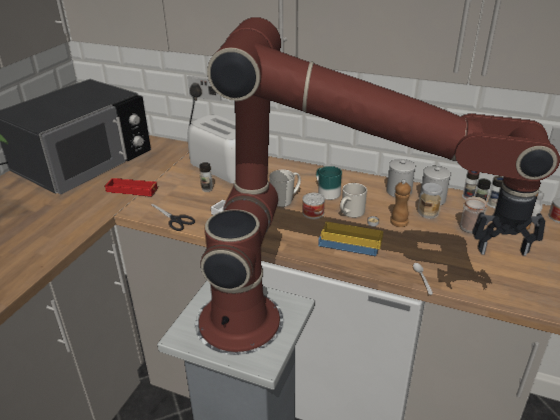

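View pics/top0.png

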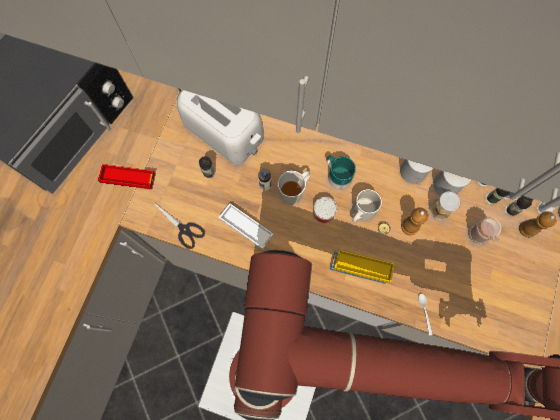

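The top picture shows yellow on blue at about (363,265). The white tray is at (246,224) and a red look-alike at (126,177), which is not meant. The tin is at (324,208), the candle at (384,228), the spoon at (425,312), the scissors at (185,230), the jars at (206,166) and (265,178), and the mill at (415,222). I'll measure next.

```bash
cat > h.py <<'E'
import numpy as np,cv2
from plant import *
def world(n,d,c=None):
    c=c or camera_params(n);K=c["mtx"];T=c["world_from_camera"]
    v,u=np.mgrid[0:d.shape[0],0:d.shape[1]]
    x=(u-K[0,2])/K[0,0]*d;y=-(v-K[1,2])/K[1,1]*d
    P=np.stack([x,y,-d],-1)@T[:3,:3].T+T[:3,3]
    P[d<=0]=np.nan
    return P
def proj(n,X,c=None):
    c=c or camera_params(n);K=c["mtx"];T=c["world_from_camera"]
    q=(np.asarray(X)-T[:3,3])@T[:3,:3]
    return np.array([K[0,0]*q[...,0]/-q[...,2]+K[0,2],-K[1,1]*q[...,1]/-q[...,2]+K[1,2]]).T
def rect(P,m):
    q=P[m];q=q[np.isfinite(q[:,0])]
    (cx,cy),(w,h),a=cv2.minAreaRect((q[:,:2]*1000).astype(np.float32))
    b=cv2.boxPoints(((cx,cy),(w,h),a))
    return (cx,cy),(w,h),a,b
def yawbox(b):
    e=[b[1]-b[0],b[2]-b[1]];e=max(e,key=np.linalg.norm)
    if e[1]<0:e=-e
    return np.degrees(np.arctan2(-e[0],e[1]))
E
python3 - <<'E'
from h import *
z=np.load("top0.npz");p,d=z['p'],z['d'];P=world("top",d)
hsv=cv2.cvtColor(p,cv2.COLOR_BGR2HSV)
roi=np.zeros(d.shape,bool);roi[235:295,315:410]=1
yel=roi&(hsv[...,0]>20)&(hsv[...,0]<35)&(hsv[...,1]>200)
r2=np.zeros(d.shape,bool);r2[195:250,212:280]=1
wh=r2&(P[...,2]>0.012)
blu=roi&(hsv[...,0]>95)&(hsv[...,0]<125)&(hsv[...,1]>80)
for n,m in(("yel",yel&(P[...,2]>.03)),("yeltop",yel&(P[...,2]>.053)),("blu",blu),("wh",wh),("whtop",wh&(P[...,2]>.026))):
    c,s,a,b=rect(P,m);q=P[m];print(n,m.sum(),np.round(c,1),np.round(s,1),yawbox(b),np.nanpercentile(q[:,2],[5,50,95]).round(4),b.round(0).tolist())
print("table z",np.nanmedian(P[255:275,290:310,2]))
for n in("tin","spice_a","spice_b","pepper_mill","candle","teaspoon","scissors"):
    for o in boxes_of("top",n)[:4]:
        l,t,r,b=map(int,o["box"]);w=P[(t+b)//2,(l+r)//2];print(n,round(o["confidence"],2),[l,t,r,b],w.round(3))
cv2.imwrite("pics/crop.png",cv2.resize(p[190:300,200:420],None,fx=3.5,fy=3.5,interpolation=cv2.INTER_CUBIC))
E
```

```text
yel 1148 [ 412.4 -189.3] [ 60.7 179.5] 4.0668077 [0.033  0.0393 0.0633] [[376.0, -102.0], [388.0, -281.0], [449.0, -277.0], [436.0, -98.0]]
yeltop 246 [ 412.6 -189.4] [ 60.2 179.5] 4.4486074 [0.0541 0.0603 0.067 ] [[376.0, -102.0], [390.0, -281.0], [450.0, -277.0], [436.0, -98.0]]
blu 20 [ 385.2 -170.5] [176.9  51.8] -14.106814 [0.0137 0.0271 0.0374] [[339.0, -250.0], [389.0, -263.0], [432.0, -91.0], [382.0, -78.0]]
wh 470 [449.8 201.4] [181.7 122.6] -16.781876 [0.0124 0.0258 0.0373] [[365.0, 132.0], [482.0, 97.0], [535.0, 271.0], [417.0, 306.0]]
whtop 231 [420.6 209.6] [180.6  62.1] -16.86506 [0.0268 0.0323 0.0384] [[365.0, 132.0], [424.0, 114.0], [477.0, 287.0], [417.0, 305.0]]
table z 0.7088709596941967
tin 0.72 [313, 195, 336, 221] [ 0.551 -0.015  0.059]
spice_a 0.21 [419, 295, 431, 334] [ 0.339 -0.421  0.002]
spice_b 0.21 [419, 295, 431, 334] [ 0.339 -0.421  0.002]
pepper_mill 0.72 [397, 208, 428, 235] [ 0.583 -0.285  0.111]
candle 0.65 [378, 221, 387, 234] [ 0.568 -0.216  0.003]
teaspoon 0.52 [422, 295, 432, 332] [ 0.344 -0.425  0.004]
scissors 0.85 [157, 206, 206, 249] [0.349 0.414 0.01 ]
```

View pics/crop.png

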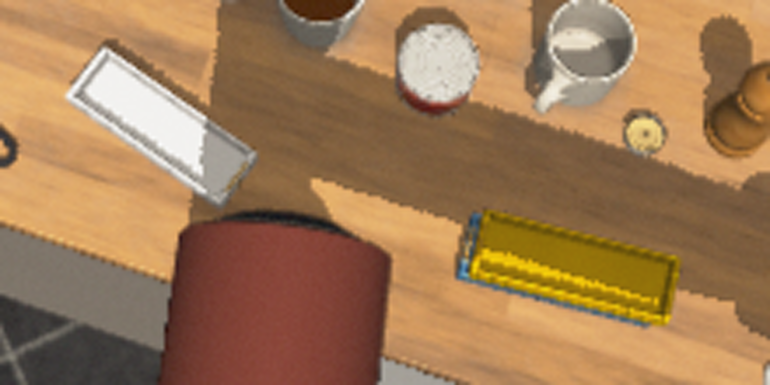

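The crop confirms the choice: the white tray is at crop (160,125) with its brass stripe on the lower right (-y) end. Yellow sits on blue, shifted right. Heights and sizes fit (180×60 mm, top at 61 mm). I'll approach the right of the yellow tray with the gripper shut and the jaws across the tray.

Request:
play_rows([
  [[0.04,0.056,0],0.18],
  [[0.08,0.112,0],0.36],
  [[0.12,0.168,0],0.54],
  [[0.16,0.22,0],0.72],
  [[0.19,0.25,0],0.9],
], grip=-1)

```text
time: 1.08
tool_pos: [0.392, -0.341, 0.2316]
tool_rot: [0.001, 0.815, 0.579, 0.0]
contact_force: [1.1, -0.5, -0.2]
gripper_width: 0.003
```

Request:
play_rows([
  [[0.02,0.02,0],0.18],
  [[0.029,0.026,0],0.36],
  [[0.029,0.026,0],0.414],
  [[0.029,0.026,0],0.414],
])

```text
time: 1.58
tool_pos: [0.4203, -0.3165, 0.2314]
tool_rot: [0.0, 0.681, 0.732, -0.0]
contact_force: [0.1, -0.1, 0.1]
gripper_width: -0.001
```

```bash
python3 - <<'E'
from h import *
s=status.state();print(s['tool_pos'],s['tool_rot'],s['contact_force'],s['joint_pos'],s['gripper_width'])
c=camera_params("wrist");print(c['world_from_camera'].round(3).tolist())
p,d=grab_frame("wrist");cv2.imwrite("pics/w1.png",p);np.savez("w1.npz",p=p,d=d,c=c['world_from_camera'],K=c['mtx'])
p,d=grab_frame("top");cv2.imwrite("pics/t1.png",p);np.savez("t1.npz",p=p,d=d)
E
```

```text
[ 0.420303   -0.31648333  0.23139   ] [ 7.04301887e-05  6.80929925e-01  7.32348573e-01 -1.73586760e-05] [ 0.10327127 -0.14558529  0.14671249] [-7.86895865e-01 -1.86305907e-01  1.84043080e+00 -2.94627568e-05
  1.48732569e+00 -8.59626392e-01] -0.0009647411396995668
[[0.997, -0.069, -0.022, 0.416], [0.073, 0.955, 0.288, -0.243], [0.001, -0.289, 0.957, 0.375], [0.0, 0.0, 0.0, 1.0]]
```

View pics/w1.png

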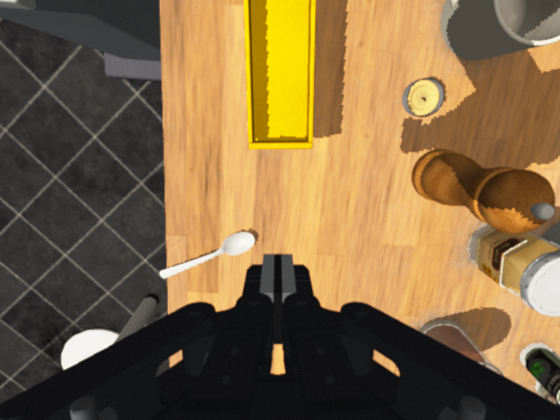

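View pics/t1.png

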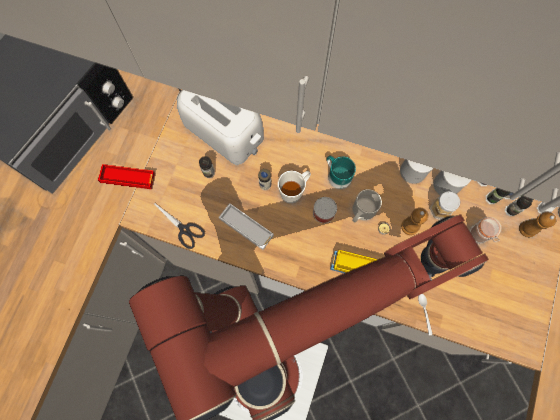

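The wrist picture shows the yellow tray's right end at (280,147), its sides at columns 247 to 316, the spoon at (235,243) and the fingertips at (278,260). I'll refine its pose from this picture.

```bash
python3 - <<'E'
from h import *
z=np.load("w1.npz");p,d=z['p'],z['d'];c=dict(mtx=z['K'],world_from_camera=z['c']);P=world("wrist",d,c)
hsv=cv2.cvtColor(p,cv2.COLOR_BGR2HSV)
m=(hsv[...,0]>20)&(hsv[...,0]<35)&(hsv[...,1]>180)&(P[...,2]>.056)&(P[...,2]<.068)
m[:, :230]=0;m[:,330:]=0;m[160:]=0
q=P[m];print(m.sum(),np.median(q[:,2]))
xs=[];
for y in np.arange(-.27,-.17,.01):
    k=q[abs(q[:,1]-y)<.004]
    if len(k)>4: xs.append((y,k[:,0].min(),k[:,0].max()))
xs=np.array(xs);print(xs.round(4))
print(np.polyfit(xs[:,0],xs[:,1:].mean(1),1), "yaw",-np.degrees(np.arctan(np.polyfit(xs[:,0],xs[:,1:],1)[0])))
for x in (.395,.405,.415,.425,.435):
    k=q[abs(q[:,0]-x)<.003];print(x,k[:,1].min() if len(k) else None)
E
```

```text
1852 0.06154182835542088
[[-0.27    0.3907  0.4508]
 [-0.26    0.3903  0.4499]
 [-0.25    0.3899  0.449 ]
 [-0.24    0.3885  0.4489]
 [-0.23    0.3879  0.4479]
 [-0.22    0.3866  0.4466]
 [-0.21    0.3863  0.446 ]
 [-0.2     0.3857  0.4455]
 [-0.19    0.3844  0.4444]
 [-0.18    0.384   0.4433]]
[-0.07975758  0.39937202] yaw [4.48727636 4.63294849]
0.395 -0.2795435160834729
0.405 -0.27896710749639936
0.415 -0.27820811025065795
0.425 -0.2773638243662137
0.435 -0.27669786568861865
```

Request:
play_rows([
  [[0.0022,0.0125,-0.05],0.006],
  [[0.0022,0.0125,-0.1],0.006],
  [[0.0022,0.0125,-0.15],0.006],
  [[0.0022,0.0125,-0.191],0.006],
  [[0.0022,0.0125,-0.191],0.006],
])

```text
time: 2.3
tool_pos: [0.4197, -0.302, 0.0366]
tool_rot: [-0.004, 0.679, 0.734, 0.0]
contact_force: [-0.4, 0.5, -0.0]
gripper_width: -0.001
```

Request:
play_rows([
  [[0,0,0],0],
])

```text
time: 2.42
tool_pos: [0.4232, -0.3052, 0.0421]
tool_rot: [0.001, 0.679, 0.734, -0.0]
contact_force: [0.0, -0.2, 1.5]
gripper_width: 0.001
```

```bash
python3 - <<'E'
from h import *
s=status.state();print(s['tool_pos'],s['contact_force'])
p,d=grab_frame("wrist");cv2.imwrite("pics/w2.png",p)
E
```

```text
[ 0.42321151 -0.30521965  0.0420921 ] [ 0.01772002 -0.16902927  1.47389611]
```

View pics/w2.png

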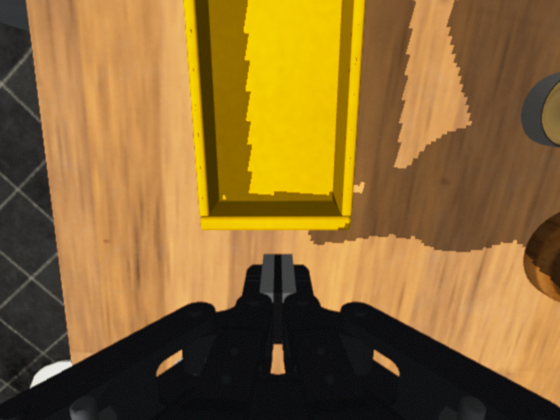

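The fingers are centred on the yellow end wall (lip at row 222, columns 203 to 350). Now the gentle push.

Request:
play_rows([
  [[-0.0002,0.003,-0.0005],0],
  [[-0.0004,0.006,-0.001],0],
  [[-0.0007,0.009,-0.001],0],
  [[-0.0009,0.011,-0.001],0],
  [[-0.001,0.013,-0.001],0],
])

```text
time: 3.1
tool_pos: [0.4213, -0.291, 0.0393]
tool_rot: [-0.0, 0.679, 0.735, -0.0]
contact_force: [0.6, 0.3, 0.6]
gripper_width: 0.002
```

Request:
play_rows([
  [[-0.0001,0.001,0],0],
  [[-0.0002,0.002,0],0],
  [[-0.0002,0.003,0],0],
  [[-0.0003,0.004,0],0],
  [[-0.0004,0.005,0],0],
])

```text
time: 3.72
tool_pos: [0.4209, -0.2862, 0.0393]
tool_rot: [0.0, 0.679, 0.734, -0.0]
contact_force: [-0.1, -0.8, -0.2]
gripper_width: 0.0
```

Request:
play_rows([
  [[-0.0001,0.001,0],0],
  [[-0.0002,0.002,0],0],
  [[-0.0002,0.003,0],0],
  [[-0.0003,0.004,0],0],
  [[-0.0004,0.005,0],0],
])

```text
time: 4.35
tool_pos: [0.4206, -0.2811, 0.0393]
tool_rot: [0.0, 0.679, 0.734, -0.0]
contact_force: [0.0, -0.3, -1.6]
gripper_width: -0.002
```

Request:
play_rows([
  [[-0.0001,0.001,0],0],
  [[-0.0002,0.002,0],0],
  [[-0.0002,0.003,0],0],
  [[-0.0003,0.004,0],0],
  [[-0.0004,0.005,0],0],
])

```text
time: 4.97
tool_pos: [0.4202, -0.2761, 0.0393]
tool_rot: [0.0, 0.679, 0.734, -0.0]
contact_force: [-1.4, -1.5, -0.5]
gripper_width: 0.002
```

Request:
play_rows([
  [[-0.0001,0.001,0],0],
  [[-0.0002,0.002,0],0],
  [[-0.0002,0.003,0],0],
  [[-0.0003,0.004,0],0],
  [[-0.0004,0.005,0],0],
])

```text
time: 5.6
tool_pos: [0.4198, -0.2711, 0.0393]
tool_rot: [0.0, 0.679, 0.734, -0.0]
contact_force: [1.0, -0.6, -1.4]
gripper_width: 0.001
```

```bash
python3 - <<'E'
from h import *
s=status.state();print(s['tool_pos'],s['contact_force'])
p,d=grab_frame("wrist");cv2.imwrite("pics/w3.png",p)
E
```

```text
[ 0.41976255 -0.27111305  0.03933083] [ 0.97829037 -0.59757312 -1.38018108]
```

View pics/w3.png

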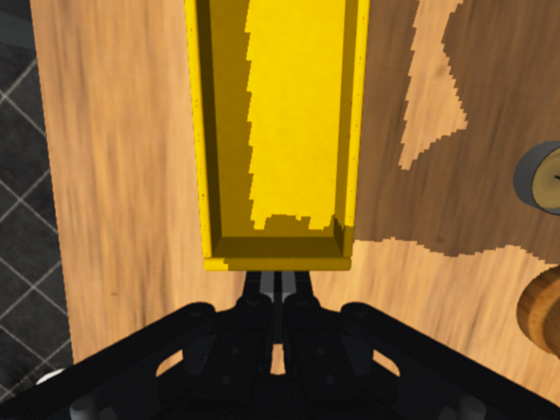

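The tray is in contact (lip now at row 265) and sliding straight. I'll continue.

Request:
play_rows([
  [[-0.0001,0.001,0],0],
  [[-0.0002,0.002,0],0],
  [[-0.0002,0.003,0],0],
  [[-0.0003,0.004,0],0],
  [[-0.0004,0.005,0],0],
])

```text
time: 6.28
tool_pos: [0.4194, -0.2661, 0.0393]
tool_rot: [0.0, 0.679, 0.734, -0.0]
contact_force: [0.5, -1.4, 0.1]
gripper_width: -0.002
```

Request:
play_rows([
  [[-0.0001,0.001,0],0],
  [[-0.0002,0.002,0],0],
  [[-0.0002,0.003,0],0],
  [[-0.0003,0.004,0],0],
  [[-0.0004,0.005,0],0],
])

```text
time: 6.9
tool_pos: [0.419, -0.2613, 0.0394]
tool_rot: [0.0, 0.679, 0.734, -0.0]
contact_force: [-0.4, -1.8, -1.1]
gripper_width: 0.005
```

Request:
play_rows([
  [[-0.0001,0.001,0],0],
  [[-0.0002,0.002,0],0],
  [[-0.0002,0.003,0],0],
  [[-0.0003,0.004,0],0],
])

```text
time: 7.4
tool_pos: [0.4187, -0.2571, 0.0393]
tool_rot: [0.0, 0.679, 0.734, -0.0]
contact_force: [-0.3, -2.5, -0.7]
gripper_width: 0.004
```

Request:
play_rows([
  [[-0.0001,0.0006,0],0],
  [[-0.0001,0.0012,0],0],
  [[-0.0002,0.002,0],0],
])

```text
time: 7.78
tool_pos: [0.4185, -0.2552, 0.0393]
tool_rot: [0.0, 0.679, 0.734, -0.0]
contact_force: [-0.5, -2.8, -0.4]
gripper_width: 0.003
```

Request:
play_rows([
  [[-0.0001,0.0006,0],0],
  [[-0.0001,0.0012,0],0],
  [[-0.0002,0.002,0],0],
])

```text
time: 8.15
tool_pos: [0.4183, -0.2531, 0.0393]
tool_rot: [0.0, 0.679, 0.734, -0.0]
contact_force: [-0.2, -2.0, -0.5]
gripper_width: 0.005
```

Request:
play_rows([
  [[-0.0001,0.0006,0],0],
  [[-0.0001,0.0012,0],0],
  [[-0.0002,0.002,0],0],
])

```text
time: 8.52
tool_pos: [0.4181, -0.2511, 0.0393]
tool_rot: [0.0, 0.679, 0.734, -0.0]
contact_force: [-0.3, -3.3, -0.4]
gripper_width: 0.003
```

```bash
cat > tray.py <<'E'
from h import *
import sys
n=sys.argv[1];p,d=grab_frame("top");cv2.imwrite(f"pics/{n}.png",cv2.resize(p[220:310,290:430],None,fx=5,fy=5,interpolation=cv2.INTER_CUBIC))
p2,d2=grab_frame("scene");cv2.imwrite(f"pics/{n}s.png",cv2.resize(p2[210:270,300:410],None,fx=6,fy=6,interpolation=cv2.INTER_CUBIC))
E
python3 tray.py t4
```

```text
(no output)
```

View pics/t4.png

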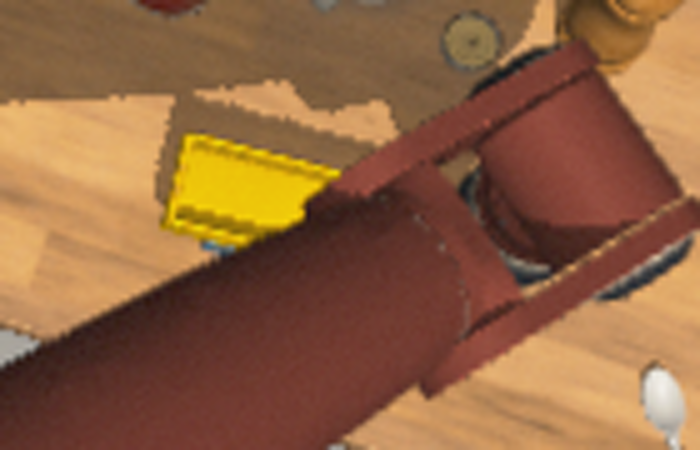

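View pics/t4s.png

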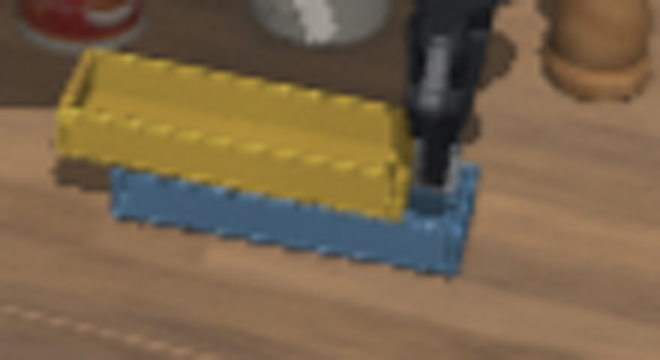

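The scene crop shows the yellow tray overhanging the blue tray's left end (left edge x≈60 against blue's 112). The push force is about 3 N, so it is still on the ramp. Smaller steps from here.

Request:
play_rows([
  [[-0.0001,0.0006,0],0],
  [[-0.0001,0.0012,0],0],
])

```text
time: 8.88
tool_pos: [0.4179, -0.2498, 0.0393]
tool_rot: [-0.0, 0.679, 0.734, 0.0]
contact_force: [0.5, -0.8, -0.8]
gripper_width: -0.002
```

Request:
play_rows([
  [[-0.0001,0.0006,0],0],
  [[-0.0001,0.0012,0],0],
])

```text
time: 9.12
tool_pos: [0.4178, -0.2487, 0.0393]
tool_rot: [-0.0, 0.679, 0.734, 0.0]
contact_force: [-0.4, -0.9, -0.4]
gripper_width: 0.002
```

Request:
play_rows([
  [[-0.0001,0.0006,0],0],
  [[-0.0001,0.0012,0],0],
])

```text
time: 9.38
tool_pos: [0.4177, -0.2475, 0.0393]
tool_rot: [-0.0, 0.679, 0.734, -0.0]
contact_force: [-0.3, -1.7, 0.4]
gripper_width: -0.002
```

Request:
play_rows([
  [[-0.0001,0.0006,0],0],
  [[-0.0001,0.0012,0],0],
])

```text
time: 9.62
tool_pos: [0.4176, -0.2463, 0.0393]
tool_rot: [-0.0, 0.679, 0.734, 0.0]
contact_force: [-0.0, -1.3, 0.2]
gripper_width: -0.0
```

Request:
play_rows([
  [[-0.0001,0.0006,0],0],
  [[-0.0001,0.0012,0],0],
])

```text
time: 9.88
tool_pos: [0.4175, -0.2451, 0.0393]
tool_rot: [-0.0, 0.679, 0.734, -0.0]
contact_force: [-0.1, -2.2, 1.1]
gripper_width: 0.002
```

Request:
play_rows([
  [[-0.0001,0.0006,0],0],
  [[-0.0001,0.0012,0],0],
])

```text
time: 10.12
tool_pos: [0.4175, -0.2439, 0.0393]
tool_rot: [-0.0, 0.679, 0.734, -0.0]
contact_force: [0.7, -0.9, 0.8]
gripper_width: 0.001
```

Request:
play_rows([
  [[-0.0001,0.0006,0],0],
  [[-0.0001,0.0012,0],0],
])

```text
time: 10.38
tool_pos: [0.4173, -0.2427, 0.0393]
tool_rot: [-0.0, 0.679, 0.734, -0.0]
contact_force: [0.0, -1.6, 0.2]
gripper_width: 0.001
```

Request:
play_rows([
  [[-0.0001,0.0006,0],0],
  [[-0.0001,0.0012,0],0],
])

```text
time: 10.62
tool_pos: [0.4172, -0.2415, 0.0393]
tool_rot: [-0.0, 0.679, 0.734, -0.0]
contact_force: [-0.5, -1.8, 0.8]
gripper_width: 0.005
```

Request:
play_rows([
  [[-0.0001,0.0006,0],0],
  [[-0.0001,0.0012,0],0],
])

```text
time: 10.88
tool_pos: [0.417, -0.2402, 0.0391]
tool_rot: [-0.0, 0.679, 0.735, -0.0]
contact_force: [0.2, -1.0, -0.5]
gripper_width: 0.001
```

Request:
play_rows([
  [[-0.0001,0.0006,0],0],
  [[-0.0001,0.0012,0],0],
])

```text
time: 11.12
tool_pos: [0.417, -0.2391, 0.0392]
tool_rot: [-0.0, 0.679, 0.734, -0.0]
contact_force: [-0.1, -0.6, -1.2]
gripper_width: 0.003
```

Request:
play_rows([
  [[-0.0001,0.0006,0],0],
  [[-0.0001,0.0012,0],0],
])

```text
time: 11.38
tool_pos: [0.417, -0.2379, 0.0393]
tool_rot: [0.0, 0.679, 0.734, -0.0]
contact_force: [0.3, -1.5, -0.9]
gripper_width: -0.002
```

```bash
python3 tray.py t5
```

```text
(no output)
```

View pics/t5s.png

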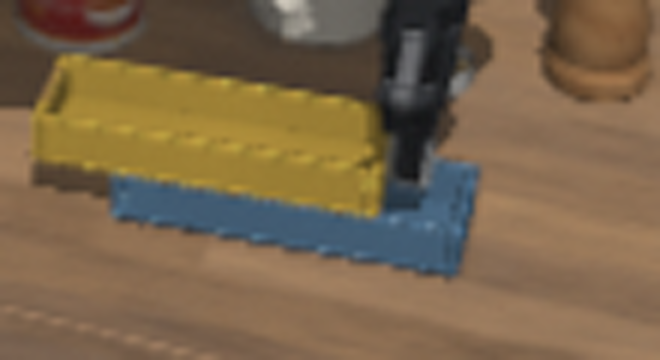

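The yellow tray has moved further left and looks parallel to the blue one. I'll push on to feel the stop.

Request:
play_rows([
  [[-0.0001,0.0006,0],0],
  [[-0.0001,0.0012,0],0],
])

```text
time: 11.72
tool_pos: [0.4169, -0.2367, 0.0393]
tool_rot: [0.0, 0.679, 0.734, -0.0]
contact_force: [0.9, -0.9, -0.3]
gripper_width: 0.001
```

Request:
play_rows([
  [[-0.0001,0.0005,0],0],
  [[-0.0001,0.001,0],0],
])

```text
time: 11.98
tool_pos: [0.417, -0.2363, 0.0396]
tool_rot: [0.001, 0.679, 0.735, -0.0]
contact_force: [0.1, -4.6, -0.6]
gripper_width: 0.001
```

Request:
play_rows([
  [[-0.0001,0.0005,0],0],
  [[-0.0001,0.0008,0],0],
])

```text
time: 12.22
tool_pos: [0.4172, -0.2362, 0.04]
tool_rot: [0.001, 0.679, 0.735, -0.001]
contact_force: [0.2, -6.9, 0.4]
gripper_width: 0.0
```

Request:
play_rows([
  [[0,0.0004,0],0],
  [[0,0.0008,0],0],
])

```text
time: 12.48
tool_pos: [0.4174, -0.2361, 0.0404]
tool_rot: [0.002, 0.679, 0.735, -0.001]
contact_force: [-0.2, -8.1, 0.5]
gripper_width: -0.003
```

Request:
play_rows([
  [[0,-0.005,0],0],
  [[0.001,-0.012,0],0],
  [[0.001,-0.014,0.03],0],
  [[0.001,-0.014,0.09],0],
  [[0.001,-0.014,0.13],0],
])

```text
time: 13.1
tool_pos: [0.4181, -0.2484, 0.1717]
tool_rot: [0.001, 0.679, 0.734, 0.0]
contact_force: [0.4, 0.1, 1.0]
gripper_width: 0.001
```

Request:
play_rows([
  [[-0.01,0.03,0.03],0],
  [[-0.01,0.07,0.06],0],
  [[-0.01,0.07,0.06],0],
  [[-0.01,0.07,0.06],0],
])

```text
time: 13.6
tool_pos: [0.4074, -0.1781, 0.2285]
tool_rot: [-0.001, 0.679, 0.735, -0.0]
contact_force: [0.3, 0.7, -0.3]
gripper_width: 0.0
```

```bash
python3 - <<'E'
from h import *
s=status.state();print(s['tool_pos'],s['tool_rot'],s['contact_force'])
c=camera_params("wrist")
p,d=grab_frame("wrist");cv2.imwrite("pics/w6.png",p);np.savez("w6.npz",p=p,d=d,c=c['world_from_camera'],K=c['mtx'])
E
python3 tray.py t6
```

```text
[ 0.40742418 -0.17811653  0.22851087] [-5.91899905e-04  6.78520486e-01  7.34581234e-01 -9.80226672e-05] [ 0.29382452  0.68181601 -0.26154583]
```

View pics/w6.png

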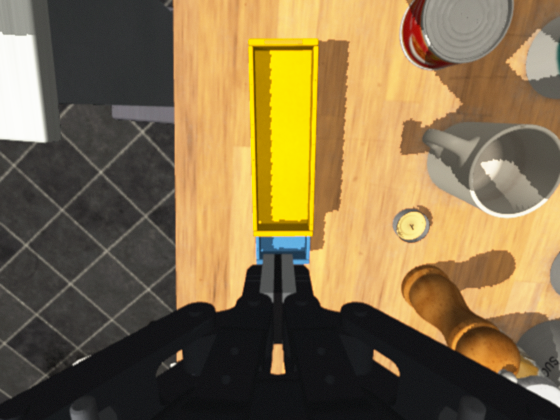

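View pics/t6s.png

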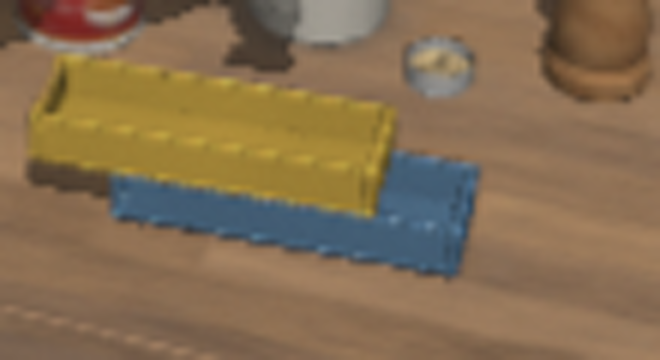

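The wrist picture shows yellow from (283,42) to (280,234), with blue showing at the right end near (284,248). I'll measure the level, pose and offset.

```bash
cat > meas.py <<'E'
from h import *
def fit(f,hlo,hhi,col,zlo,zhi,win):
    z=np.load(f);p,d=z['p'],z['d'];c=dict(mtx=z['K'],world_from_camera=z['c']);P=world("wrist",d,c)
    hsv=cv2.cvtColor(p,cv2.COLOR_BGR2HSV);m=np.zeros(d.shape,bool);t,b,l,r=win;m[t:b,l:r]=1
    if col is not None: m&=(hsv[...,0]>=hlo)&(hsv[...,0]<=hhi)&(hsv[...,1]>=col)
    m&=(P[...,2]>zlo)&(P[...,2]<zhi)
    q=P[m];A=np.c_[q[:,:2]-q[:,:2].mean(0),np.ones(len(q))];k=np.linalg.lstsq(A,q[:,2],rcond=None)[0]
    cc,s,a,bb=rect(P,m);print(f,m.sum(),"slope",k.round(4),"c",np.round(cc,1),"s",np.round(s,1),"yaw",yawbox(bb).round(2),bb.round(1).tolist())
    return P,m,q
E
python3 - <<'E'
from meas import *
P,m,q=fit("w6.npz",20,35,180,.056,.068,(20,245,235,330))
fit("w6.npz",95,125,80,.026,.040,(225,268,240,330))
x,y=q[:,0],q[:,1]
for y0 in np.arange(-.23,-.05,.02):
    k=q[abs(y-y0)<.006];print(round(y0,3),k[:,2].mean().round(4),k[:,0].min().round(4),k[:,0].max().round(4))
E
```

```text
w6.npz 2763 slope [-0.0013  0.0019  0.0613] c [ 410.4 -135.6] s [ 60.3 179.1] yaw 4.66 [[373.1000061035156, -48.79999923706055], [387.6000061035156, -227.3000030517578], [447.70001220703125, -222.39999389648438], [433.20001220703125, -43.900001525878906]]
w6.npz 300 slope [-0.009   0.0147  0.0329] c [ 420.2 -253.3] s [58.9 32.2] yaw -85.37 [[389.6000061035156, -239.60000610351562], [392.20001220703125, -271.70001220703125], [450.79998779296875, -267.0], [448.20001220703125, -234.89999389648438]]
-0.23 0.0615 0.3878 0.4249
-0.21 0.0614 0.3866 0.4467
-0.19 0.0614 0.3845 0.445
-0.17 0.0613 0.3834 0.4436
-0.15 0.0614 0.3813 0.4414
-0.13 0.0612 0.3802 0.4401
-0.11 0.0615 0.3781 0.4386
-0.09 0.0612 0.376 0.4365
-0.07 0.0616 0.3751 0.4351
```

Yellow is level (slope below 0.002) with its top at 61.4 mm, 44.6 mm left of blue, and it moved under 0.2 mm while the push force rose. It is hooked and against the stop. Next I'll go to the white tray.

Request:
play_rows([
  [[0,0.05,0],-0.05],
  [[0,0.11,0],-0.15],
  [[0.0,0.17,0],-0.25],
  [[0,0.23,0],-0.32],
  [[0.0,0.29,0],-0.375],
], grip=1)

```text
time: 14.38
tool_pos: [0.4073, 0.1132, 0.2284]
tool_rot: [-0.0, 0.805, 0.594, -0.0]
contact_force: [1.5, -0.6, -0.2]
gripper_width: 0.998
```

Request:
play_rows([
  [[0.005,0.05,0],0],
  [[0.005,0.06,0],0],
  [[0.005,0.06,0],0],
  [[0.005,0.06,0],0],
])

```text
time: 14.88
tool_pos: [0.4128, 0.1706, 0.2288]
tool_rot: [0.0, 0.804, 0.594, -0.001]
contact_force: [-0.0, -0.1, 1.0]
gripper_width: 0.997
```

```bash
python3 - <<'E'
from h import *
s=status.state();print(s['tool_pos'],s['tool_rot'],s['contact_force'],s['gripper_width'])
c=camera_params("wrist")
p,d=grab_frame("wrist");cv2.imwrite("pics/w7.png",p);np.savez("w7.npz",p=p,d=d,c=c['world_from_camera'],K=c['mtx'])
from meas import fit
fit("w7.npz",0,0,None,.027,.040,(5,255,190,370))
E
```

```text
[0.41277654 0.17059594 0.22882831] [ 7.19300168e-06  8.04217559e-01  5.94334795e-01 -5.19258517e-04] [-0.01754998 -0.07568053  0.99131811] 0.9972604446164727
w7.npz 2362 slope [0.0035 0.0005 0.0332] c [421.7 211.8] s [180.3  60.1] yaw -16.62 [[367.1000061035156, 134.10000610351562], [424.70001220703125, 116.9000015258789], [476.29998779296875, 289.6000061035156], [418.70001220703125, 306.79998779296875]]
```

View pics/w7.png

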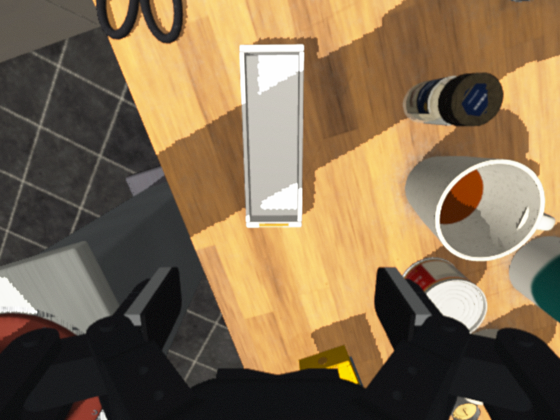

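White is centred at (0.4217,0.2118), yaw -16.6°, top at 33 mm, with its brass stripe at pixel (273,226) on the -y end. I'll check clearance to the jar and mug before descending.

```bash
python3 - <<'E'
from h import *
z=np.load("w7.npz");P=world("wrist",z['d'],dict(mtx=z['K'],world_from_camera=z['c']))
m=np.zeros(z['d'].shape,bool);m[60:300,380:555]=1;m&=(P[...,2]>.015)
ax=np.radians(-16.6);q=P[m]-[.4217,.2118,0]
u=q[:,0]*np.cos(ax)+q[:,1]*np.sin(ax);v=-q[:,0]*np.sin(ax)+q[:,1]*np.cos(ax)
for v0 in np.arange(-.12,.12,.02):
    k=abs(v-v0)<.01
    if k.sum(): i=np.argmin(u[k]);print(round(v0,2),"min u",u[k][i].round(3),"z",q[k][i,2].round(3), "maxz",q[k,2].max().round(3))
E
```

```text
-0.12 min u 0.294 z 0.038 maxz 0.056
-0.1 min u 0.16 z 0.106 maxz 0.108
-0.08 min u 0.141 z 0.104 maxz 0.109
-0.06 min u 0.137 z 0.105 maxz 0.109
-0.04 min u 0.047 z 0.271 maxz 0.272
-0.02 min u 0.05 z 0.273 maxz 0.273
0.0 min u 0.169 z 0.107 maxz 0.109
0.02 min u 0.138 z 0.059 maxz 0.108
0.04 min u 0.136 z 0.067 maxz 0.109
0.06 min u 0.14 z 0.038 maxz 0.108
```

Request:
play_rows([
  [[0.005,0.025,0],0.007],
  [[0.009,0.041,-0.04],0.007],
  [[0.009,0.041,-0.09],0.007],
  [[0.009,0.041,-0.14],0.007],
  [[0.009,0.041,-0.18],0.007],
])

```text
time: 15.55
tool_pos: [0.4212, 0.2114, 0.0473]
tool_rot: [-0.0, 0.802, 0.597, -0.001]
contact_force: [-0.1, -0.4, 0.0]
gripper_width: 0.999
```

Request:
play_rows([
  [[0,0,-0.02],0],
  [[0,0,-0.035],0],
  [[0,0,-0.044],0],
  [[0,0,-0.044],0],
])

```text
time: 16.05
tool_pos: [0.4218, 0.2126, 0.0053]
tool_rot: [-0.0, 0.802, 0.598, -0.0]
contact_force: [-0.0, 0.0, 0.4]
gripper_width: 1.002
```

```bash
python3 - <<'E'
from h import *
s=status.state();print(s['tool_pos'],s['tool_rot'],s['contact_force'],s['gripper_width'])
p,d=grab_frame("wrist");cv2.imwrite("pics/w8.png",p)
E
```

```text
[0.42182347 0.21256202 0.0052835 ] [-9.27043126e-06  8.01725469e-01  5.97692450e-01 -8.27427755e-05] [-0.00742203  0.03843408  0.35355923] 1.0016693160534633
```

View pics/w8.png

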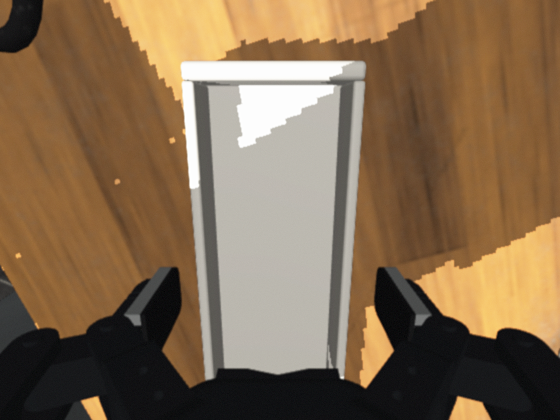

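The fingers straddle the white tray (walls at columns 200 and 350, fingertips at 180 and 378). I'll close and then lift.

Request:
play_rows([
  [[0,0,0],0],
  [[0,0,0],0],
  [[0,0,0],0],
  [[0,0,0],0],
  [[0,0,0],0],
], grip=-1)

```text
time: 16.73
tool_pos: [0.4226, 0.2133, 0.0066]
tool_rot: [0.0, 0.802, 0.598, 0.001]
contact_force: [-1.0, 0.2, 6.1]
gripper_width: 0.686
```

Request:
play_rows([
  [[0,0,0.01],0],
  [[0,0,0.03],0],
  [[0,0,0.06],0],
  [[0,0,0.1],0],
  [[0,0,0.1],0],
])

```text
time: 17.35
tool_pos: [0.4239, 0.2136, 0.1087]
tool_rot: [0.001, 0.802, 0.598, 0.004]
contact_force: [-0.5, 0.9, -3.5]
gripper_width: 0.685
```

```bash
python3 - <<'E'
from h import *
s=status.state();print(s['tool_pos'],s['tool_rot'],s['contact_force'],s['gripper_width'])
c=camera_params("wrist")
p,d=grab_frame("wrist");cv2.imwrite("pics/w9.png",p);np.savez("w9.npz",p=p,d=d,c=c['world_from_camera'],K=c['mtx'])
P=world("wrist",d,c)
# plane through tray rim/floor: print heights
for v,u in ((72,230),(72,270),(72,340),(150,270),(250,270),(320,270),(200,197),(200,357)): print((v,u),P[v,u].round(4))
E
```

```text
[0.42394857 0.21361128 0.10873679] [0.00125437 0.80150982 0.59797    0.00350857] [-0.54394239  0.86917308 -3.53351798] 0.6853600349653018
(72, 230) [0.4344 0.2995 0.1355]
(72, 270) [0.447  0.2958 0.135 ]
(72, 340) [0.4689 0.2892 0.1359]
(150, 270) [0.4385 0.2692 0.1124]
(250, 270) [0.4253 0.2256 0.1119]
(320, 270) [0.4143 0.1894 0.1109]
(200, 197) [0.409  0.2619 0.1359]
(200, 357) [0.4646 0.2455 0.1368]
```

View pics/w9.png

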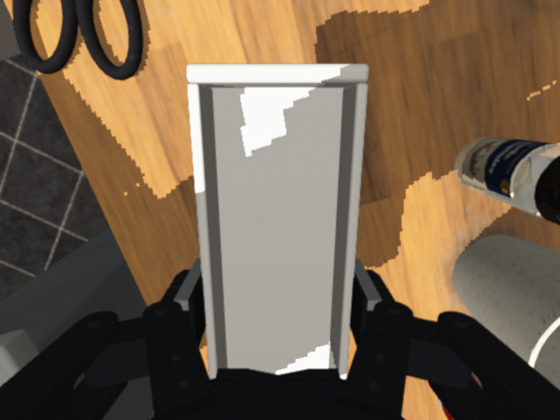

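The white tray is held level (lip tops at 0.135 to 0.137), its middle about 1.7 mm to the -y side of the TCP. I'll carry it above the yellow tray, aiming 12 mm left of yellow's middle.

Request:
play_rows([
  [[0,-0.02,0.02],0.05],
  [[-0.002,-0.06,0.025],0.13],
  [[-0.005,-0.11,0.025],0.21],
  [[-0.007,-0.16,0.025],0.29],
  [[-0.009,-0.21,0.025],0.37],
])

```text
time: 18.02
tool_pos: [0.4107, 0.0017, 0.1276]
tool_rot: [-0.002, 0.677, 0.736, -0.001]
contact_force: [1.2, 0.2, -2.8]
gripper_width: 0.687
```

Request:
play_rows([
  [[-0.0015,-0.05,0],0],
  [[-0.0025,-0.09,0],0],
  [[-0.0033,-0.115,0],0],
  [[-0.0033,-0.1246,0],0],
  [[-0.0033,-0.1246,0],0],
])

```text
time: 18.65
tool_pos: [0.4085, -0.1213, 0.1287]
tool_rot: [-0.002, 0.678, 0.735, -0.0]
contact_force: [-0.3, 0.1, -3.3]
gripper_width: 0.69
```

Request:
play_rows([
  [[0,0,0],0],
  [[0,0,0],0],
])

```text
time: 18.9
tool_pos: [0.4094, -0.1209, 0.1301]
tool_rot: [-0.0, 0.677, 0.736, 0.0]
contact_force: [-0.2, -0.8, -2.4]
gripper_width: 0.691
```

```bash
python3 - <<'E'
from h import *
s=status.state();print(s['tool_pos'],s['tool_rot'],s['contact_force'],s['gripper_width'])
c=camera_params("wrist")
p,d=grab_frame("wrist");cv2.imwrite("pics/w10.png",p);np.savez("w10.npz",p=p,d=d,c=c['world_from_camera'],K=c['mtx'])
E
python3 tray.py t10
```

```text
[ 0.40936923 -0.120903    0.13009477] [-1.79220798e-04  6.77351633e-01  7.35659386e-01  3.19563362e-05] [-0.21580326 -0.75040109 -2.41971571] 0.6907966501428697
```

View pics/w10.png

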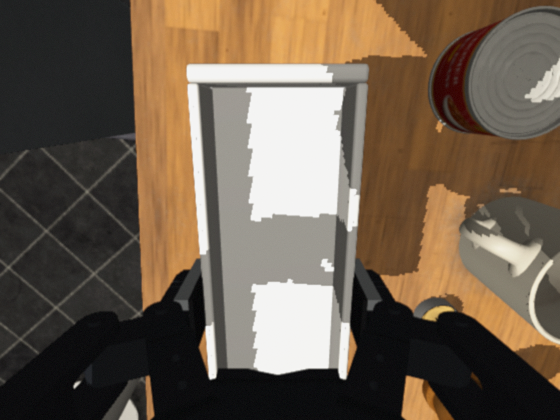

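View pics/t10s.png

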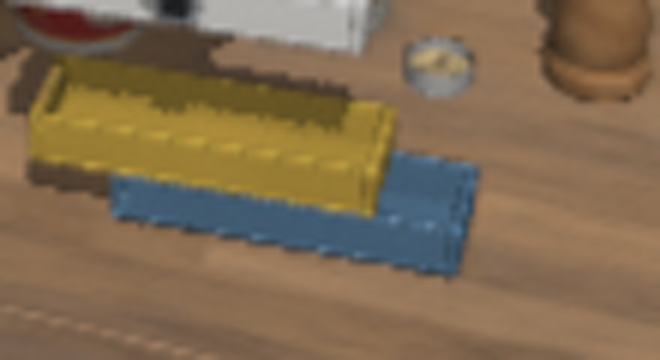

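```bash
python3 - <<'E'
from meas import *
P,m,q=fit("w10.npz",0,0,None,.150,.164,(55,260,185,370))
for y0 in np.arange(-.09,-.03,.01):
    k=q[abs(q[:,1]-y0)<.004]
    if len(k): x=(k[:,0].min()+k[:,0].max())/2; print(y0.round(3),len(k),k[:,0].min().round(4),k[:,0].max().round(4),"mid",x.round(4),"yellow axis",(.4104-.0815*(y0+.1356)).round(4), "z",k[:,2].mean().round(4))
print(q[:,1].max(),np.sort(q[:,1])[-20])
E
```

```text
w10.npz 8984 slope [-0.0006  0.0142  0.1565] c [406.2 -69.3] s [60.5 72.7] yaw 4.72 [[373.0, -35.599998474121094], [379.0, -108.0], [439.29998779296875, -103.0], [433.3999938964844, -30.600000381469727]]
-0.09 572 0.3776 0.4382 mid 0.4079 yellow axis 0.4067 z 0.1562
-0.08 605 0.3768 0.4377 mid 0.4073 yellow axis 0.4059 z 0.1562
-0.07 657 0.3759 0.4368 mid 0.4064 yellow axis 0.4051 z 0.1562
-0.06 707 0.3752 0.436 mid 0.4056 yellow axis 0.4042 z 0.1562
-0.05 765 0.3742 0.435 mid 0.4046 yellow axis 0.4034 z 0.1562
-0.04 2619 0.3734 0.4342 mid 0.4038 yellow axis 0.4026 z 0.1567
-0.03100118446905627 -0.031436435744519056
```

Request:
play_rows([
  [[-0.001,0,-0.015],0],
  [[-0.001,0,-0.035],0],
  [[-0.001,0,-0.05],0],
  [[-0.001,0,-0.06],0],
  [[-0.001,0,-0.06],0],
])

```text
time: 19.68
tool_pos: [0.4077, -0.1214, 0.0693]
tool_rot: [-0.001, 0.678, 0.735, -0.0]
contact_force: [-0.0, -0.4, -3.0]
gripper_width: 0.684
```

Request:
play_rows([
  [[0,0,-0.0012],0],
  [[0,0,-0.0024],0],
  [[0,0,-0.0036],0],
])

```text
time: 20.05
tool_pos: [0.4087, -0.1219, 0.0671]
tool_rot: [0.0, 0.678, 0.735, 0.0]
contact_force: [0.3, 0.7, -3.6]
gripper_width: 0.687
```

Request:
play_rows([
  [[0,0,-0.001],0],
  [[0,0,-0.002],0],
  [[0,0,-0.002],0],
])

```text
time: 20.42
tool_pos: [0.4083, -0.1217, 0.0646]
tool_rot: [-0.0, 0.678, 0.735, -0.0]
contact_force: [0.1, -0.5, -2.8]
gripper_width: 0.69
```

Request:
play_rows([
  [[0,0,-0.0006],0],
  [[0,0,-0.0012],0],
  [[0,0,-0.0012],0],
])

```text
time: 20.8
tool_pos: [0.4083, -0.1217, 0.0634]
tool_rot: [-0.0, 0.678, 0.735, -0.0]
contact_force: [-0.5, 0.3, -2.7]
gripper_width: 0.69
```

Request:
play_rows([
  [[0,0,-0.0005],0],
  [[0,0,-0.0005],0],
])

```text
time: 21.05
tool_pos: [0.4083, -0.1218, 0.063]
tool_rot: [-0.0, 0.678, 0.735, -0.0]
contact_force: [-0.1, 0.5, -2.7]
gripper_width: 0.688
```

```bash
python3 - <<'E'
from h import *
c=camera_params("wrist")
p,d=grab_frame("wrist");np.savez("w11.npz",p=p,d=d,c=c['world_from_camera'],K=c['mtx'])
from meas import *
P,m,q=fit("w11.npz",0,0,None,.083,.098,(55,260,185,370))
E
python3 tray.py t11
```

```text
w11.npz 8969 slope [-0.0007  0.0142  0.0893] c [405.3 -69.9] s [60.4 72.2] yaw 4.57 [[372.3999938964844, -36.29999923706055], [378.1000061035156, -108.30000305175781], [438.29998779296875, -103.5], [432.5, -31.5]]
```

View pics/t11s.png

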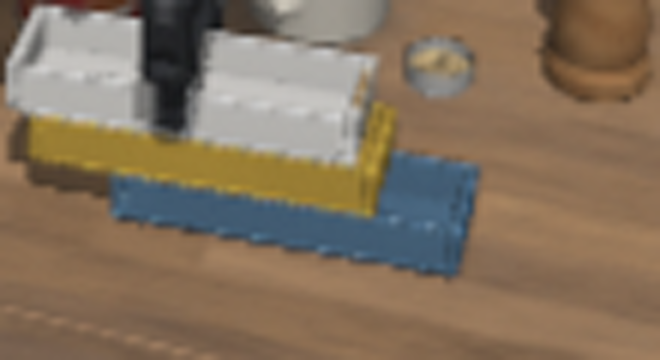

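White sits just above yellow, aligned and offset left. The weight is still on the gripper, so I'll lower until it is taken.

Request:
play_rows([
  [[0,0,-0.0005],0],
  [[0,0,-0.001],0],
  [[0,0,-0.001],0],
])

```text
time: 21.58
tool_pos: [0.4085, -0.1218, 0.0626]
tool_rot: [-0.0, 0.678, 0.735, -0.0]
contact_force: [-3.3, 1.8, 3.2]
gripper_width: 0.691
```

Request:
play_rows([
  [[0,0,-0.0005],0],
  [[0,0,-0.001],0],
  [[0,0,-0.001],0],
])

```text
time: 21.95
tool_pos: [0.4085, -0.1218, 0.0626]
tool_rot: [-0.0, 0.678, 0.735, -0.0]
contact_force: [-7.7, 3.1, 11.6]
gripper_width: 0.695
```

Request:
play_rows([
  [[0,0,0.001],0],
  [[0,0,0.001],0],
])

```text
time: 22.2
tool_pos: [0.4086, -0.1219, 0.0626]
tool_rot: [0.0, 0.678, 0.735, 0.0]
contact_force: [-3.9, 2.1, 5.3]
gripper_width: 0.694
```

Request:
play_rows([
  [[0,0,0],0],
  [[0,0,0],0],
  [[0,0,0],0],
  [[0,0,0],0],
], grip=1)

```text
time: 22.7
tool_pos: [0.4084, -0.1218, 0.0619]
tool_rot: [0.0, 0.678, 0.735, 0.0]
contact_force: [-0.1, -1.1, 0.4]
gripper_width: 1.0
```

Request:
play_rows([
  [[0,0,0.03],0],
  [[0,0,0.07],0],
  [[0,0,0.12],0],
  [[0,0,0.165],0],
  [[0,0,0.165],0],
])

```text
time: 23.32
tool_pos: [0.4106, -0.1228, 0.232]
tool_rot: [0.004, 0.678, 0.735, 0.001]
contact_force: [-0.2, 0.3, -0.9]
gripper_width: 1.0
```

```bash
python3 - <<'E'
from h import *
s=status.state();print(s['tool_pos'],s['tool_rot'],s['contact_force'],s['gripper_width'])
c=camera_params("wrist")
p,d=grab_frame("wrist");cv2.imwrite("pics/w12.png",p);np.savez("w12.npz",p=p,d=d,c=c['world_from_camera'],K=c['mtx'])
from meas import *
P,m,q=fit("w12.npz",0,0,None,.085,.095,(5,260,200,360))
fit("w12.npz",20,35,180,.056,.065,(5,260,200,360))
E
```

```text
[ 0.41056463 -0.12284981  0.23198044] [0.00445181 0.67788363 0.73515462 0.00128422] [-0.18583715  0.28415188 -0.88289788] 0.9998050907602336
w12.npz 2187 slope [-0.0002  0.0024  0.0894] c [ 409.1 -110.4] s [ 60.1 152.2] yaw 4.68 [[372.8999938964844, -37.0], [385.3999938964844, -188.6999969482422], [445.29998779296875, -183.8000030517578], [432.8999938964844, -32.099998474121094]]
w12.npz 0 slope [0. 0. 0.] c [0. 0.] s [0. 0.] yaw -0.0 [[0.0, 0.0], [0.0, 0.0], [0.0, 0.0], [0.0, 0.0]]meas.py:7: RuntimeWarning: Mean of empty slice.
  q=P[m];A=np.c_[q[:,:2]-q[:,:2].mean(0),np.ones(len(q))];k=np.linalg.lstsq(A,q[:,2],rcond=None)[0]
  ret = um.true_divide(
```

View pics/w12.png

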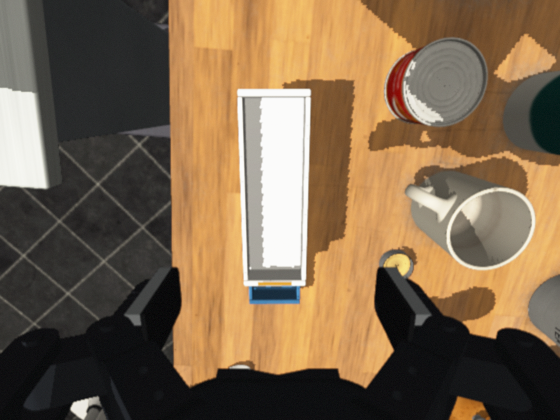

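White is seated: top at 89.4 mm, level, same yaw, 11.7 mm left of yellow. The brass stripe shows at (273,283). Now I'll shut the gripper and go to its left end.

Request:
play_rows([
  [[-0.003,0.04,0],0],
  [[-0.006,0.08,0],0],
  [[-0.008,0.116,0],0],
  [[-0.008,0.116,0],0],
  [[-0.008,0.116,0],0],
], grip=-1)

```text
time: 24.0
tool_pos: [0.3999, -0.006, 0.2257]
tool_rot: [-0.001, 0.678, 0.735, -0.001]
contact_force: [0.0, 0.4, -0.2]
gripper_width: -0.001
```

Request:
play_rows([
  [[0,0,-0.04],0],
  [[0,0,-0.08],0],
  [[0,0,-0.12],0],
  [[0,0,-0.15],0],
  [[0,0,-0.159],0],
])

```text
time: 24.62
tool_pos: [0.3985, -0.0064, 0.0654]
tool_rot: [-0.002, 0.679, 0.735, -0.001]
contact_force: [0.4, -0.3, 0.2]
gripper_width: -0.005
```

Request:
play_rows([
  [[0,0,0],0],
  [[0,0,0],0],
])

```text
time: 24.88
tool_pos: [0.4016, -0.0063, 0.0695]
tool_rot: [0.001, 0.678, 0.735, 0.001]
contact_force: [0.9, -0.6, 0.6]
gripper_width: 0.002
```

```bash
python3 tray.py t13
```

```text
(no output)
```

View pics/t13s.png

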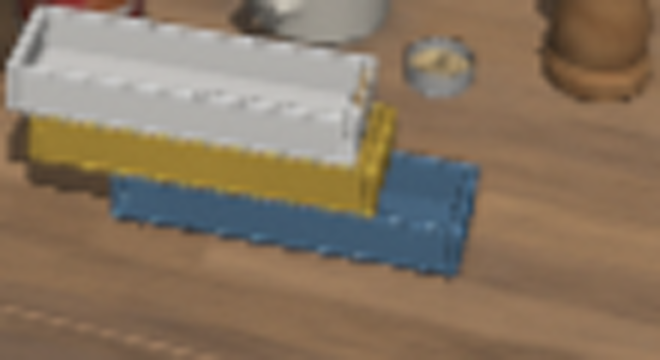

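Request:
play_rows([
  [[0.0002,-0.003,0],0],
  [[0.0005,-0.006,0],0],
  [[0.0007,-0.009,0],0],
  [[0.001,-0.012,0],0],
  [[0.0011,-0.014,0],0],
])

```text
time: 25.6
tool_pos: [0.4015, -0.02, 0.068]
tool_rot: [-0.0, 0.678, 0.735, -0.0]
contact_force: [-0.6, -0.7, -0.6]
gripper_width: -0.001
```

Request:
play_rows([
  [[0.0001,-0.001,0],0],
  [[0.0002,-0.002,0],0],
  [[0.0002,-0.003,0],0],
  [[0.0003,-0.004,0],0],
  [[0.0004,-0.005,0],0],
])

```text
time: 26.22
tool_pos: [0.4018, -0.0245, 0.068]
tool_rot: [-0.0, 0.678, 0.735, 0.0]
contact_force: [0.2, 2.4, 0.7]
gripper_width: 0.005
```

Request:
play_rows([
  [[0.0001,-0.001,0],0],
  [[0.0002,-0.002,0],0],
  [[0.0002,-0.003,0],0],
  [[0.0003,-0.004,0],0],
  [[0.0004,-0.005,0],0],
])

```text
time: 26.85
tool_pos: [0.4022, -0.0298, 0.068]
tool_rot: [-0.0, 0.678, 0.735, -0.0]
contact_force: [-0.7, 3.0, 0.4]
gripper_width: 0.002
```

Request:
play_rows([
  [[0.0001,-0.001,0],0],
  [[0.0002,-0.002,0],0],
  [[0.0002,-0.003,0],0],
  [[0.0003,-0.004,0],0],
  [[0.0004,-0.005,0],0],
])

```text
time: 27.48
tool_pos: [0.4026, -0.0345, 0.068]
tool_rot: [-0.0, 0.678, 0.735, 0.0]
contact_force: [0.1, 4.2, 0.7]
gripper_width: -0.003
```

Request:
play_rows([
  [[0.0001,-0.001,0],0],
  [[0.0002,-0.002,0],0],
  [[0.0002,-0.003,0],0],
  [[0.0003,-0.004,0],0],
  [[0.0004,-0.005,0],0],
])

```text
time: 28.1
tool_pos: [0.403, -0.0399, 0.068]
tool_rot: [0.0, 0.678, 0.735, -0.0]
contact_force: [-1.5, 4.5, 0.5]
gripper_width: 0.003
```

```bash
python3 tray.py t14
```

```text
(no output)
```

View pics/t14s.png

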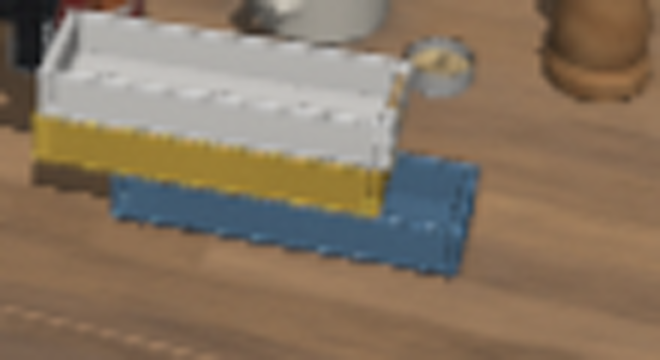

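White has slid right by about 16 mm (right edge x 375→408). Yellow has only taken up its play of about 1 to 2 mm. Continuing.

Request:
play_rows([
  [[0.0001,-0.0008,0],0],
  [[0.0001,-0.0016,0],0],
  [[0.0002,-0.0024,0],0],
])

```text
time: 28.58
tool_pos: [0.4032, -0.0421, 0.068]
tool_rot: [-0.0, 0.678, 0.735, 0.0]
contact_force: [-0.9, 4.5, 0.8]
gripper_width: -0.002
```

Request:
play_rows([
  [[0.0001,-0.0008,0],0],
  [[0.0001,-0.0016,0],0],
  [[0.0002,-0.0024,0],0],
])

```text
time: 28.95
tool_pos: [0.4034, -0.0446, 0.0679]
tool_rot: [-0.0, 0.678, 0.735, -0.0]
contact_force: [-0.1, 4.1, 0.4]
gripper_width: 0.0
```

Request:
play_rows([
  [[0.0001,-0.0008,0],0],
  [[0.0001,-0.0016,0],0],
  [[0.0002,-0.0024,0],0],
])

```text
time: 29.32
tool_pos: [0.4036, -0.047, 0.0679]
tool_rot: [-0.0, 0.678, 0.735, -0.0]
contact_force: [-0.5, 3.6, 0.4]
gripper_width: 0.001
```

Request:
play_rows([
  [[0.0001,-0.0008,0],0],
  [[0.0001,-0.0016,0],0],
  [[0.0002,-0.0024,0],0],
])

```text
time: 29.7
tool_pos: [0.4038, -0.0494, 0.0679]
tool_rot: [-0.0, 0.678, 0.735, -0.0]
contact_force: [-0.6, 2.9, -0.0]
gripper_width: 0.003
```

Request:
play_rows([
  [[0.0001,-0.0008,0],0],
  [[0.0001,-0.0016,0],0],
  [[0.0002,-0.0024,0],0],
])

```text
time: 30.08
tool_pos: [0.4041, -0.0521, 0.068]
tool_rot: [0.0, 0.678, 0.735, -0.0]
contact_force: [0.5, 1.6, -0.9]
gripper_width: 0.003
```

Request:
play_rows([
  [[0.0001,-0.0007,0],0],
  [[0.0001,-0.0014,0],0],
])

```text
time: 30.32
tool_pos: [0.4042, -0.0533, 0.068]
tool_rot: [0.0, 0.678, 0.735, -0.0]
contact_force: [-0.2, 2.0, -1.3]
gripper_width: -0.001
```

Request:
play_rows([
  [[0.0001,-0.0007,0],0],
  [[0.0001,-0.0014,0],0],
])

```text
time: 30.58
tool_pos: [0.4043, -0.0546, 0.068]
tool_rot: [0.0, 0.678, 0.735, -0.0]
contact_force: [-0.7, 2.8, -0.5]
gripper_width: 0.003
```

Request:
play_rows([
  [[0.0001,-0.0007,0],0],
  [[0.0001,-0.0014,0],0],
])

```text
time: 30.82
tool_pos: [0.4044, -0.056, 0.068]
tool_rot: [0.0, 0.678, 0.735, -0.0]
contact_force: [0.4, 1.8, -1.3]
gripper_width: 0.003
```

Request:
play_rows([
  [[0.0001,-0.0007,0],0],
  [[0.0001,-0.0014,0],0],
])

```text
time: 31.08
tool_pos: [0.4044, -0.0574, 0.068]
tool_rot: [-0.0, 0.678, 0.735, -0.0]
contact_force: [-0.3, 1.0, -1.1]
gripper_width: -0.0
```

```bash
python3 tray.py t15
```

```text
(no output)
```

View pics/t15s.png

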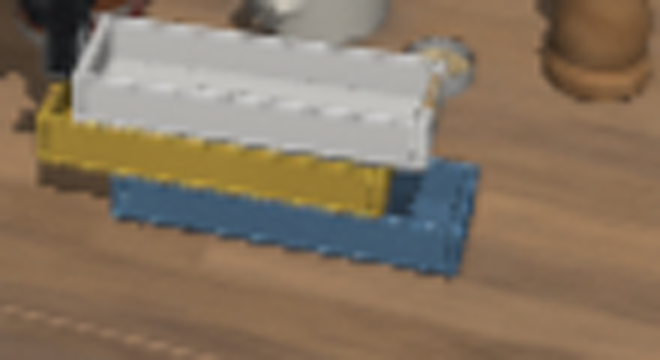

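White now overhangs yellow on the right (edge at 437 against 388) and its right end is still riding high. Continuing.

Request:
play_rows([
  [[0.0001,-0.0007,0],0],
  [[0.0001,-0.0014,0],0],
])

```text
time: 31.42
tool_pos: [0.4046, -0.0588, 0.068]
tool_rot: [0.0, 0.678, 0.735, 0.0]
contact_force: [-0.5, 1.6, -0.9]
gripper_width: -0.0
```

Request:
play_rows([
  [[0.0001,-0.0007,0],0],
  [[0.0001,-0.0014,0],0],
])

```text
time: 31.68
tool_pos: [0.4048, -0.0605, 0.0682]
tool_rot: [0.0, 0.678, 0.735, -0.0]
contact_force: [-1.0, 0.3, 0.8]
gripper_width: -0.0
```

Request:
play_rows([
  [[0.0001,-0.0006,0],0],
  [[0.0001,-0.0012,0],0],
])

```text
time: 31.92
tool_pos: [0.405, -0.0612, 0.0683]
tool_rot: [-0.0, 0.678, 0.735, 0.0]
contact_force: [-0.4, 2.8, 0.3]
gripper_width: 0.0
```

Request:
play_rows([
  [[0.0001,-0.0006,0],0],
  [[0.0001,-0.0012,0],0],
])

```text
time: 32.17
tool_pos: [0.4051, -0.0624, 0.0683]
tool_rot: [0.0, 0.678, 0.735, 0.0]
contact_force: [-0.4, 3.7, 2.7]
gripper_width: 0.003
```

Drop felt at y≈-0.0605. Next comes the stop.

Request:
play_rows([
  [[0,-0.0005,0],0],
  [[0.0001,-0.001,0],0],
])

```text
time: 32.42
tool_pos: [0.4051, -0.0635, 0.0682]
tool_rot: [-0.0, 0.678, 0.735, 0.0]
contact_force: [-0.7, 4.3, 3.5]
gripper_width: 0.002
```

Request:
play_rows([
  [[0,-0.0005,0],0],
  [[0.0001,-0.001,0],0],
])

```text
time: 32.67
tool_pos: [0.4052, -0.0646, 0.0681]
tool_rot: [0.0, 0.678, 0.735, 0.0]
contact_force: [-0.2, 3.9, 3.3]
gripper_width: 0.003
```

Request:
play_rows([
  [[0,-0.0004,0],0],
  [[0.0001,-0.0008,0],0],
])

```text
time: 32.92
tool_pos: [0.4051, -0.0648, 0.0681]
tool_rot: [-0.001, 0.678, 0.735, 0.001]
contact_force: [-0.1, 6.6, 4.4]
gripper_width: 0.005
```

Request:
play_rows([
  [[0,-0.0005,0],0],
  [[0,-0.001,0],0],
])

```text
time: 33.17
tool_pos: [0.4051, -0.0649, 0.0681]
tool_rot: [-0.002, 0.678, 0.735, 0.001]
contact_force: [-1.5, 11.2, 6.4]
gripper_width: -0.001
```

```bash
python3 tray.py t16
```

```text
(no output)
```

View pics/t16s.png

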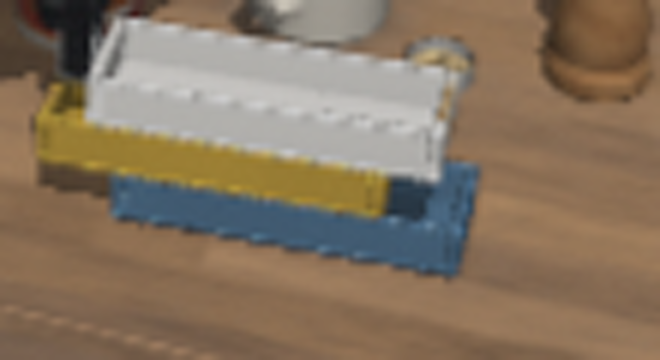

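Firm stop at 11 N with no motion, and the white tray lies parallel and level. Retreating.

Request:
play_rows([
  [[0,0.002,0],0],
  [[0,0.005,0],0],
  [[-0.001,0.015,0],0],
  [[-0.001,0.017,0.03],0],
  [[-0.001,0.017,0.08],0],
])

```text
time: 33.9
tool_pos: [0.4022, -0.0484, 0.1465]
tool_rot: [-0.002, 0.678, 0.735, -0.001]
contact_force: [1.0, -0.3, 0.3]
gripper_width: 0.0
```

Request:
play_rows([
  [[0,0,0.05],0],
  [[0,-0.04,0.085],0],
  [[0.005,-0.09,0.085],0],
  [[0.009,-0.11,0.085],0],
  [[0.009,-0.11,0.085],0],
])

```text
time: 34.52
tool_pos: [0.4129, -0.1596, 0.2321]
tool_rot: [-0.001, 0.679, 0.735, -0.0]
contact_force: [-0.3, -0.4, 1.1]
gripper_width: 0.003
```

Request:
play_rows([
  [[0,0,0],0],
  [[0,0,0],0],
])

```text
time: 34.78
tool_pos: [0.413, -0.1583, 0.2326]
tool_rot: [-0.0, 0.677, 0.736, -0.0]
contact_force: [-0.5, 0.2, -0.6]
gripper_width: 0.0
```

```bash
python3 - <<'E'
from h import *
s=status.state();print(s['tool_pos'],s['contact_force'])
c=camera_params("wrist")
p,d=grab_frame("wrist");cv2.imwrite("pics/w17.png",p);np.savez("w17.npz",p=p,d=d,c=c['world_from_camera'],K=c['mtx'])
from meas import *
fit("w17.npz",0,0,None,.085,.095,(5,265,200,360))
fit("w17.npz",20,35,150,.056,.066,(5,260,200,360))
fit("w17.npz",95,125,80,.026,.040,(150,300,200,360))
E
python3 tray.py t17
```

```text
[ 0.41303557 -0.15825776  0.232569  ] [-0.454383    0.24026032 -0.64764302]
w17.npz 2110 slope [0.0005 0.0014 0.0894] c [ 412.1 -150.8] s [ 60.1 150. ] yaw 4.6 [[376.1000061035156, -78.5], [388.20001220703125, -228.0], [448.1000061035156, -223.1999969482422], [436.1000061035156, -73.5999984741211]]
w17.npz 734 slope [-0.0008  0.0021  0.0615] c [404.2 -62.3] s [59.9 24.5] yaw -85.31 [[373.3999938964844, -52.5], [375.3999938964844, -76.9000015258789], [435.1000061035156, -72.0], [433.1000061035156, -47.599998474121094]]
w17.npz 0 slope [0. 0. 0.] c [0. 0.] s [0. 0.] yaw -0.0 [[0.0, 0.0], [0.0, 0.0], [0.0, 0.0], [0.0, 0.0]]meas.py:7: RuntimeWarning: Mean of empty slice.
  q=P[m];A=np.c_[q[:,:2]-q[:,:2].mean(0),np.ones(len(q))];k=np.linalg.lstsq(A,q[:,2],rcond=None)[0]
  ret = um.true_divide(
```

View pics/w17.png

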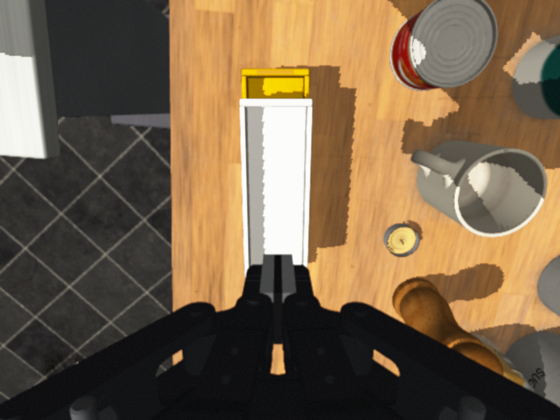

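View pics/t17s.png

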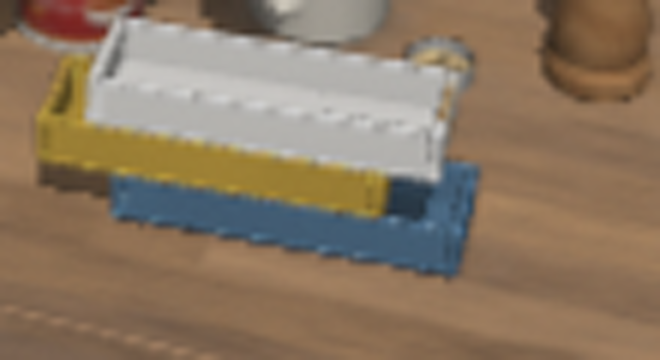

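White is level (slope 0.001, top at 89.4 mm) and about 26 mm right of yellow. Yellow is level (top at 61.5 mm) and about 41 mm left of blue. The gripper is clear, so I'll check the bystanders quickly and hand in.

```bash
python3 - <<'E'
from h import *
p,d=grab_frame("top");P=world("top",d);z=np.load("top0.npz");P0=world("top",z['d'])
for n in("tin","pepper_mill","candle","scissors","teaspoon"):
    for o in boxes_of("top",n)[:1]:print(n,[int(x) for x in o["box"]])
print(ticket.job_done())
E
```

```text
tin [311, 199, 336, 222]
pepper_mill [199, 152, 215, 176]
scissors [160, 207, 203, 250]
teaspoon [419, 294, 430, 334]
the job is handed in; nothing more can be done
None
```

The stack is finished and handed in; the hand-in reports no verdict, so the figures below are my own measurements.

- **Yellow tray:** I pushed it left along the blue one. The ramp took about 3 N and the catch dropped. It then came up against a firm stop, where I pushed to 8 N with no further motion. At that point it was level and 44.6 mm left of blue. The later push on the white tray moved it back about 3.7 mm within its play, so it ended about 41 mm left of blue, level, with its top at 61.5 mm.
- **White tray:** I set it on the yellow tray 11.7 mm left of yellow's middle and pushed it right. The ramp took about 4.5 N, the catch dropped, and the stop was firm at 11 N. It ended about 26 mm right of yellow, with its top at 89.4 mm and a slope of about 0.001. The gripper was clear of everything.
- **Bystanders:** In the final top view the tin, scissors and teaspoon were within about 4 pixels of their starting places.
- **Checks that failed or were not made:**
  - The detector did not report the candle.
  - It placed the pepper mill on a spice jar (a wrong detection). The candle and mill both looked undisturbed in the last wrist picture.
  - The spice jars were not checked separately.
  - The last fit of the blue tray found nothing because the arm hid it, so yellow's final offset uses blue's earlier measurement.

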